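# Turn a stone bead in its dish for inspection

## Task

Pluck the round stone bead from the pocket tray, set it gently in the handled bead dish, and let go of it so that it rests in the middle. Then take the dish by its upright handle, lift it straight up well clear of its stand (about a hand's width), and only then turn it a quarter turn, either way, from how it sat on the square stand, so that the raking light shows the bead's other side; keep the dish level and the bead in its middle all the while. Finish still holding the dish there, level and still, carried by the gripper alone, and leave everything else on the table where it is.

Things in the scene. Friction and masses are not known exactly. Their poses are not given: they have to be found in the camera images.
- bead_center (a point): Centre of the bead: the only ball, a polished marble sphere 32 mm in diameter, about 46 g. It sits in one of the tray's three pockets; its centre is then 8 mm above the tray's top face (22 mm above the table). It rolls, with a little rolling resistance; its own axes mean nothing.
- bead: The same bead; its origin is a point on the ball's surface that turns with it as it rolls; use bead_center for its position.
- tray: Fixed wooden pocket tray, 80 (its x) x 196 (its y) x 14 mm high, flat top; origin under its centre, on the table, z up. Three 35 mm square pockets, 8 mm deep, in a row along its y at -62, 0, +62 mm, each with one stone: ball, short cylinder or square block, in any order. The other stones stand 26 mm above the tray's top; across the row (tray's x) the fingers have free room beside the bead.
- stand: Fixed square pale wooden block that carries the dish, 84 x 84 x 22 mm. Origin at the centre of its underside, on the table; z up. At the start the dish sits centred on it with the dish's x axis along the stand's x, so that after the quarter turn the dish's x axis lies along the stand's y axis (either direction).
- dish: Bead dish: loose shallow round plate of brown wood with a darker rim, 157 mm across, 27 mm high, about 130 g, with an upright handle at its rim. Origin under its centre (22 mm above the table on the stand), z up, x pointing from the handle to the far rim. Inside: flat middle 20 mm across, then rising outward at 14 deg to radius 45 mm, then 22 deg to the rim (20 mm above the middle); a ball rolls to the middle.
- dish_floor (a point): Centre of the dish's flat inner floor, 6 mm above its underside; axes as the dish. A bead resting there has its centre 16 mm above this point.
- dish_grip (a point): Grip point of the dish's upright handle, a block 32 mm long (dish's x, radial), 16 mm thick (dish's y), reaching 12 to 62 mm above the dish's underside. The point is on its middle, 92 mm from the dish's axis to -x, 45 mm above the underside (17 mm below its top). Axes as the dish. Grip it from above, closing along the dish's y, firmly (30 N or more) so that the dish does not sag.
- drum_mid (a point): Middle of the marble cylinder in the tray, 30 mm in diameter, 34 mm high, upright. To be left alone.
- blank_mid (a point): Middle of the square marble block in the tray, 29 x 29 x 34 mm, upright. To be left alone.
- tin: Round lidded white ceramic pot for seal paste, 68 mm across, 34 mm high, loose. Origin under its centre. To be left alone.
- chisel: Steel carving tool lying on the table, about 160 mm long (along its x), 13 mm high at most, loose. Origin under its middle. To be left alone.
Things that resemble listed ones, but are neither listed nor needed, are in the scene too. Leave any black or orange look-alike of the bead alone. What is shaped like the dish but pink or yellow is not meant.

How it is judged:
On the way, in this order (a step that is already met when the one before it is completed fails the run):
1. the bead is lifted out of its pocket in the fingers (contact force between bead and the fingers above 0.3 N and height (world z) of bead_center above 0.04 m), for 0.1 s.
2. the bead rests in the middle of the dish, let go, the dish sitting on its stand (horizontal distance between bead_center and dish_floor below 0.015 m and z of bead_center in the frame of dish_floor below 0.022 m and contact force between bead and dish above 0.05 N and contact force between bead and the fingers below 0.05 N and contact force between dish and stand above 0.3 N), for 0.3 s.
3. the dish is held at least 30 mm above where it sat, not yet turned a quarter, the bead in its middle (horizontal distance between bead_center and dish_floor below 0.015 m and z of bead_center in the frame of dish_floor below 0.022 m and contact force between bead and dish above 0.05 N and contact force between bead and the fingers below 0.05 N and z of dish_floor in the frame of stand above 0.058 m and contact force between dish and the fingers above 1 N and contact force between dish and stand below 0.05 N and not (angle between the x axis of dish_floor and the y axis of stand, either way round below 0.17 rad)), for 0.1 s.
4. the dish is turned a quarter turn while held up, level, the bead in its middle (horizontal distance between bead_center and dish_floor below 0.015 m and z of bead_center in the frame of dish_floor below 0.022 m and contact force between bead and dish above 0.05 N and contact force between bead and the fingers below 0.05 N and z of dish_floor in the frame of stand above 0.058 m and contact force between dish and the fingers above 1 N and contact force between dish and stand below 0.05 N and angle between dish_floor's own z axis and vertical below 0.1 rad and angle between the x axis of dish_floor and the y axis of stand, either way round below 0.17 rad), for 0.2 s.
At the end, for the whole second after the job is handed in: The dish is held by the fingers alone, at least 30 mm above where it sat on the stand, level within 0.10 rad (6 degrees), turned a quarter turn from the stand within 0.17 rad (10 degrees) either way; the bead rests in it within 15 mm of its middle, untouched by the fingers, and both are still (all of step 4 and linear speed of dish below 0.03 m/s and linear speed of bead below 0.05 m/s); the arm keeps its last pose, push and grip.
It fails at once if a raised dish tipped by more than 0.2 rad (z of dish_floor in the frame of stand above 0.036 m and angle between dish_floor's own z axis and vertical above 0.2 rad).
It fails at once if the bead more than 30 mm from the middle of the raised dish (z of dish_floor in the frame of stand above 0.036 m and horizontal distance between bead_center and dish_floor above 0.03 m).
It fails at once if the bead dropped or flung (over 0.9 m/s out of the fingers) (linear speed of bead above 0.9 m/s and contact force between bead and the fingers below 0.05 N).
It fails at once if another stone or a bystander (paste pot, carving tool) moved more than 30 mm (distance of any of drum_mid, blank_mid, tin, chisel from where it was at the start of the episode above 0.03 m).
It also fails if it takes over 64 s, if anything falls off the work surface, if the arm or the gripper's body presses on something with over 40 N, if the wrist force passes 120 N, or if a joint passes its speed limit or range.

## Robot

A 7-joint arm with a two-finger parallel gripper is mounted at the origin on the work surface. World frame = base frame: x ahead of the robot, y to its left, z up, the work surface at z = 0. Lengths are in m, angles in rad, forces in N, time in s.
With the tool pointing down it reaches from about 0.4 to 0.9 m from the base axis. Payload 5.5 kg.
Tool frame: the origin (TCP) lies at the very end of the fingers, on their centre line; the grasp point (between the pads) lies 19 mm behind it (robot.tcp_to_grasp is the distance from the TCP to the grasp point, in m); z points along the fingers, y is the direction in which the jaws open and shut (so a half turn about z gives the same grasp; the last joint's range is limited). The gripper opens to 92 mm and grips with 3 to 60 N. Pads are 19 mm wide; open, the fingers measure 130 mm over their backs; the gripper's body (75 mm by 190 mm) begins 47 mm behind the grasp point.
Start: joints at [1.612, 0.501, -0.427, 1.55, 0.221, 1.138, -0.21], TCP at [0.143, -0.634, 0.227] pointing down, gripper open.
Joint ranges: [-2.88, 2.88], [-0.31, 2.03], [-1.54, 1.56], [0.2, 2.42], [-1.41, 4.55], [0.19, 2.02], [-2.57, 2.57]. Speed limits (rad/s): [2.57, 2.57, 3.14, 3.14, 3.14, 3.14, 3.14].

## Interface

Orientations are given as a unit quaternion [w, x, y, z].
In Python, from bench import get_obs, imaging, close_job, robot gives the robot as it stands.
- The arm moves only by the tool play_rows, never from a script. Its argument "moves" is one flat list of numbers, 5 for each row, row after row: the opening, from 0 (shut) to 1 (fully open), then the shift along the tool's x, y, z in cm, then the turn about the tool's z in degrees. A call has 1 to 10 rows; each row shifts and turns the commanded pose from where the row before left it, along the tool's axes as they then stand; what a row does not reach is not made up. A row lasts 1/12 s, in which the tool goes at most 41.7 mm and 7.16 degrees, less where a joint would pass 70% of its speed; a pose out of reach is approached as far as the arm can. A call is refused whole if a number of a shift passes 4.17 or a number of a turn 7.16, either way. A call with a gripper value outside its range is refused whole. The fingers move at their own pace and stop on an object; "grip_force" is the grip in N (left out, the last holds). Time passes only in rows, so rows that do not move let the fingers close. It gives the time, the measured TCP pose, the force and the opening at its end, in the units of the state.
- get_obs(): the state, without advancing time (a new reading comes with each control period).
- imaging.camera(name): name is "scene" or "top" or "wrist"; returns a dict with "pixels" (400x640x3 uint8, red, green, blue), "z_map" (400x640 float32, m along the optical axis (not along the pixel's ray), 0 where there is no reading), "fx", "fy", "cx", "cy" (pixels), "k1" (the pictures are not rectified: a ray, as slopes to the right and down, at radius r is drawn at 1 + k1 r^2 times it, then the intrinsics apply), "rvec" (rotation vector, rad) and "tvec" (3), from world to camera coordinates, as OpenCV has them; the wrist camera has in their place "T_tool_cam" (4x4, takes a point from camera to tool coordinates, whose origin is the TCP and whose axes are the flange's). Camera axes: x right, y down, z forward; pixel columns grow to the right and rows downward; lengths in m; the calibration is good to about 2 mm. A picture is of the moment at which its call begins: read the wrist's pose just before it.
- close_job(): hands the job in, once; it reports no verdict.
The state is a dict: "time_s": time; "joints": joint angles; "qd": joint speeds; "tau": joint torques, N m; "ee_pos": TCP position; "eef_rot": TCP orientation; "force": force on the tool from outside, world axes, zero at the start; "moment": the same for the moment, N m; "finger_gap": finger opening in m.
Only numpy, scipy, OpenCV 4.12 (cv2) and the standard library are available. Lean on these libraries where they do the work, as an engineer would, in place of code of your own. Each camera call takes 0.05 s, during which the arm holds its last target.

## Working session

There is one attempt and no reset: what is moved stays moved. The work goes in short steps, Python scripts to look and compute and a tool call to move; the robot and the scene stay as the last step left them, time stands still between calls to the robot, and variables do not carry over. Pictures are saved under pics/ and viewed, and the job is handed in when it is done.

Besides the shell and the picture viewer there is one more tool, called by a JSON object that holds its "method" and its "body", one argument or row to a line. play_rows: Moves the arm, as the interface text tells. Its arguments: {"type":"object","properties":{"moves":{"type":"array","items":{"type":"number"}},"grip_force":{"type":"number"}},"required":["moves"]}

```bash
ls; mkdir -p pics
cat > h.py <<'E'
import numpy as np, cv2
from bench import get_obs, imaging, close_job, robot
from scipy.spatial.transform import Rotation as R
def save(c,name,crop=None,s=1):
    im=c["pixels"][:,:,::-1]
    if crop: x0,y0,x1,y1=crop; im=im[y0:y1,x0:x1]
    if s!=1: im=cv2.resize(im,None,fx=s,fy=s,interpolation=cv2.INTER_CUBIC)
    cv2.imwrite("pics/"+name,im)
def pose(c,obs=None):
    if "rvec" in c:
        Rm=cv2.Rodrigues(np.array(c["rvec"],float))[0]; return Rm.T,-Rm.T@np.array(c["tvec"],float).ravel()
    q=obs["eef_rot"]; Rt=R.from_quat([q[1],q[2],q[3],q[0]]).as_matrix(); T=np.array(c["T_tool_cam"])
    return Rt@T[:3,:3], Rt@T[:3,3]+np.array(obs["ee_pos"])
def ray(c,u,v):
    x=(u-c["cx"])/c["fx"]; y=(v-c["cy"])/c["fy"]; a,b=x,y
    for _ in range(20):
        k=1+c["k1"]*(a*a+b*b); a,b=x/k,y/k
    return np.array([a,b,1.])
def at_z(c,u,v,z,obs=None):
    Rm,t=pose(c,obs); d=Rm@ray(c,u,v); return t+d*(z-t[2])/d[2]
def depth_pt(c,u,v,obs=None):
    Rm,t=pose(c,obs); return t+Rm@ray(c,u,v)*c["z_map"][int(v),int(u)]
def proj(c,p,obs=None):
    Rm,t=pose(c,obs); q=Rm.T@(np.array(p)-t); a,b=q[0]/q[2],q[1]/q[2]; k=1+c["k1"]*(a*a+b*b)
    return a*k*c["fx"]+c["cx"], b*k*c["fy"]+c["cy"]
E
python3 - <<'E'
from h import *
o=get_obs(); print(o)
for n in ["top","scene","wrist"]:
    c=imaging.camera(n); save(c,n+"0.png"); print(n,{k:v for k,v in c.items() if k not in("pixels","z_map")})
E
```

```text
pics
{'time_s': 0.0, 'joints': array([ 1.61218665,  0.50182921, -0.42674931,  1.55147848,  0.2208153 ,
        1.13828913, -0.2102973 ]), 'qd': array([ 0.00107256,  0.00103706,  0.00064586,  0.00191191,  0.00039534,
       -0.00091266, -0.00023767]), 'tau': array([-3.47624871e-05, -5.66597736e+01, -5.81628352e+00, -2.79115033e+01,
       -6.86406624e-02,  3.06221761e-02,  1.81166583e-04]), 'ee_pos': array([ 0.14276763, -0.63339737,  0.22567449]), 'eef_rot': array([-9.69820370e-04,  9.93854067e-01,  1.10693920e-01, -9.42956974e-05]), 'force': array([ 0.08761236, -0.24995362, -0.67206662]), 'moment': array([0.00748884, 0.04668286, 0.05157109]), 'finger_gap': 0.09164387679559731}
top {'fx': 362.3383118042433, 'fy': 362.3383118042433, 'cx': 322.7866042193201, 'cy': 192.84327984250038, 'k1': -0.030898529153730075, 'rvec': array([ 2.18522524, -2.16765111,  0.10740655]), 'tvec': array([-0.01930836,  0.54264989,  0.8037552 ])}
scene {'fx': 384.9388433079896, 'fy': 384.9388433079896, 'cx': 313.4711064439966, 'cy': 200.70644986624325, 'k1': -0.07292326521094114, 'rvec': array([ 1.27015168,  2.13316094, -1.00416692]), 'tvec': array([ 0.25840665, -0.23999631,  1.23441622])}
wrist {'fx': 322.8352800632007, 'fy': 322.8352800632007, 'cx': 317.23102325987526, 'cy': 200.86495863492377, 'k1': -0.04155003295797658, 'T_tool_cam': array([[-4.15306085e-04, -9.67863660e-01, -2.51475172e-01,
         6.68828688e-02],
       [ 9.99999913e-01, -4.07938715e-04, -8.14274838e-05,
        -4.77894588e-04],
       [-2.37757562e-05, -2.51475184e-01,  9.67863746e-01,
        -1.57008836e-01],
       [ 0.00000000e+00,  0.00000000e+00,  0.00000000e+00,
         1.00000000e+00]])}
```

View pics/top0.png

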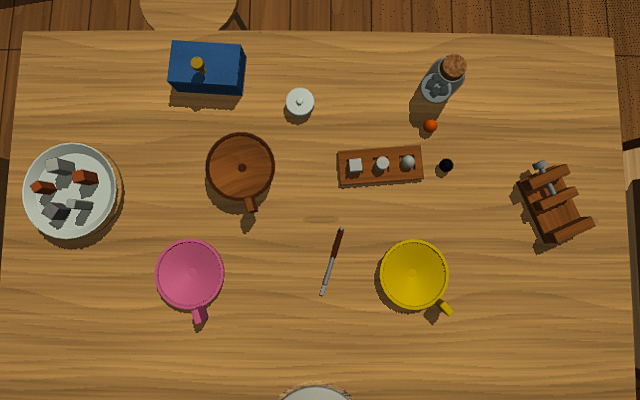

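View pics/scene0.png

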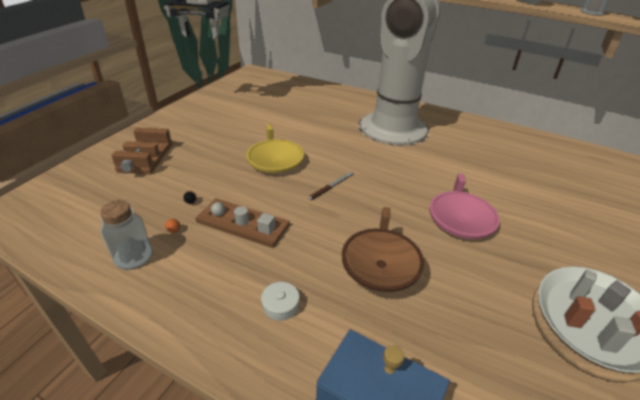

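View pics/wrist0.png

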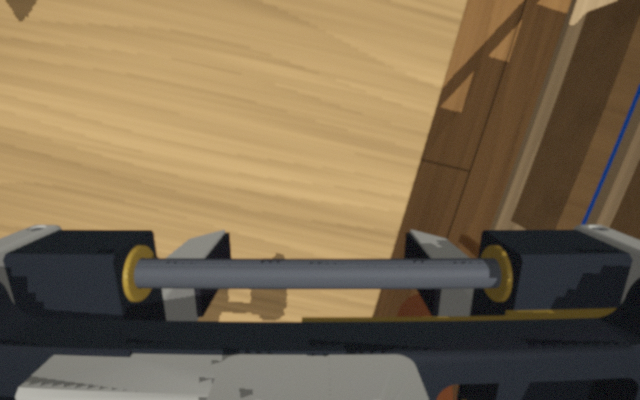

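Run:
```python
from h import *
c=imaging.camera("top"); save(c,"t1.png",(330,135,460,195),6); save(c,"t2.png",(190,115,290,225),5)
for u,v in [(407,162),(383,163),(355,165),(240,167)]: print(depth_pt(c,u,v))
print(pose(c)[1])
```

```text
[ 0.61395191 -0.20640416  0.03708137]
[ 0.61086229 -0.15124232  0.03840618]
[ 0.60542713 -0.08736405  0.03974782]
[0.60026555 0.17528553 0.02979077]
[ 0.46579314 -0.01056454  0.85075806]
```

View pics/t1.png

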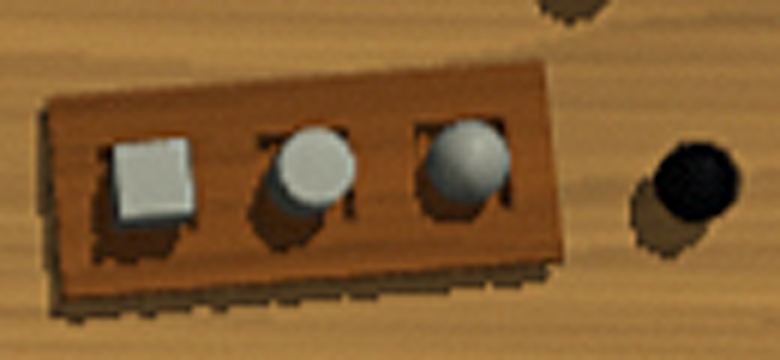

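View pics/t2.png

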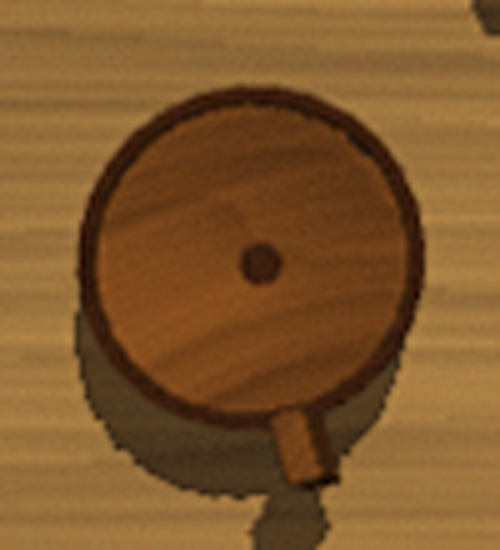

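Run:
```python
from h import *
c=imaging.camera("top")
cr=[at_z(c,330+u/6,135+v/6,0.014) for u,v in [(48,100),(542,62),(562,260),(64,298)]]
for p in cr: print(p)
m=np.mean(cr,axis=0); d=(cr[0]+cr[3]-cr[1]-cr[2])/2; print("tray",m,np.linalg.norm(d),np.degrees(np.arctan2(d[1],d[0])))
yy=d/np.linalg.norm(d); print("pocket",m-0.062*yy)
print("bead",at_z(c,330+468/6,135+161/6,0.022))
f=at_z(c,190+261/5,115+263/5,0.028); print("floor",f)
print("rim c",np.mean([at_z(c,190+u/5,115+v/5,0.049) for u,v in[(78,257),(424,257),(252,86),(252,428)]],axis=0))
h=at_z(c,190+304/5,115+447/5,0.084); print("handle top",h,np.linalg.norm((h-f)[:2]),np.degrees(np.arctan2(*(f-h)[[1,0]])))
# depth-based points of handle top
Rm,t=pose(c);P=[]
pts=[];
for v in range(185,225):
  for u in range(235,265):
    p=depth_pt(c,u,v)
    if p[2]>0.072 and p[2]<0.1: pts.append(p)
pts=np.array(pts);print(len(pts),pts.mean(0),pts.min(0),pts.max(0)); 
# rim by depth
pts2=np.array([depth_pt(c,u,v) for v in range(125,210) for u in range(200,285)])
k=(pts2[:,2]>0.044)&(pts2[:,2]<0.055); q=pts2[k]; A=np.c_[2*q[:,:2],np.ones(len(q))]; s=np.linalg.lstsq(A,(q[:,:2]**2).sum(1),rcond=None)[0]; print("rim",s[:2],np.sqrt(s[2]+s[0]**2+s[1]**2),len(q))
for n,(u,v) in dict(tin=(299,102),ch1=(321,295),ch2=(341,228),orange=(430,126)).items(): print(n,depth_pt(c,u,v))
```

```text
[ 0.64115227 -0.049918    0.014     ]
[ 0.65830489 -0.24418044  0.014     ]
[ 0.57987972 -0.25055211  0.014     ]
[ 0.56328333 -0.05641059  0.014     ]
tray [ 0.61065505 -0.15026528  0.014     ] 0.19493373349503218 94.96604405318426
pocket [ 0.6160221  -0.21203255  0.014     ]
bead [ 0.61711395 -0.21237467  0.022     ]
floor [0.59920511 0.17058808 0.028     ]
rim c [0.5988588  0.17039894 0.049     ]
handle top [0.51144198 0.13774156 0.084     ] 0.0937083793537344 20.519031852860934
124 [0.5126542  0.14259156 0.08256683] [0.49744025 0.13220531 0.07213163] [0.52964909 0.1546083  0.08717126]
rim [0.59986676 0.17105718] 0.0703589322414767 1290
tin [0.75280017 0.04190143 0.03563107]
ch1 [ 3.08803134e-01 -1.27868830e-02 -1.56877206e-05]
ch2 [ 0.46296666 -0.05771666  0.01033825]
orange [ 0.70015321 -0.26266739  0.03197785]
```

```bash
cat > plan.py <<'E'
import sys; from h import *
# usage: plan.py x y z yaw_of_tool_y(deg) vmax_cm
def plan(x,y,z,yaw,v=3.5,w=7.0,op=1):
    o=get_obs(); q=o["eef_rot"]; M=R.from_quat([q[1],q[2],q[3],q[0]]).as_matrix()
    cy=np.degrees(np.arctan2(M[1,1],M[0,1])); dy=(yaw-cy+180)%360-180
    d=np.array([x,y,z])-o["ee_pos"]
    n=int(max(1,np.ceil(np.linalg.norm(d)*100/v),np.ceil(abs(dy)/w)))
    print("t",round(o["time_s"],2),"pos",np.round(o["ee_pos"],4),"yaw",round(cy,2),"dyaw",round(dy,2),"dist",np.round(d*100,2),"rows",n,"F",np.round(o["force"],2),"gap",round(o["finger_gap"],4),"j",np.round(o["joints"],2),"tilt",np.round(M[:2,2],4))
    out=[]
    for i in range(n):
        a=np.radians(cy+dy*i/n); yv=np.array([np.cos(a),np.sin(a),0]); zv=np.array([0,0,-1.]); xv=np.cross(yv,zv)
        s=d*100/n; out.append([op,round(float(s@xv),2),round(float(s@yv),2),round(float(s@zv),2),round(-dy/n,2)])
    for i in range(0,n,10): print(", ".join(str(k) for r in out[i:i+10] for k in r))
if __name__=="__main__":
    a=[float(k) for k in sys.argv[1:]]; plan(*a)
E
python3 - <<'E'
from h import *
c=imaging.camera("top")
for n,(a,b,d,e) in dict(bottle=(415,50,470,105),rack=(515,155,600,250),box=(165,38,250,100)).items():
    P=np.array([depth_pt(c,u,v) for v in range(b,e) for u in range(a,d)]); P=P[P[:,2]>0.02]; print(n,P.min(0),P.max(0))
E
python3 plan.py 0.6165 -0.2122 0.227 5 3.5
```

```text
bottle [ 0.46579314 -0.32480017  0.02002998] [ 0.84185117 -0.01056454  0.85075806]
rack [ 0.43223462 -0.62369323  0.02000389] [ 0.62111576 -0.01056454  0.85075806]
box [ 0.46579314 -0.01056454  0.02000749] [0.88909334 0.33945011 0.85075806]
t 0.3 pos [ 0.143  -0.6339  0.2264] yaw -77.29 dyaw 82.29 dist [47.35 42.17  0.06] rows 19 F [-0.51 -0.51 -0.57] gap 0.0921 j [ 1.61  0.5  -0.43  1.55  0.22  1.14 -0.21] tilt [-0.0001  0.0006]
1, 2.92, -1.62, -0.0, -4.33, 1, 3.03, -1.39, -0.0, -4.33, 1, 3.13, -1.16, -0.0, -4.33, 1, 3.21, -0.92, -0.0, -4.33, 1, 3.27, -0.67, -0.0, -4.33, 1, 3.31, -0.43, -0.0, -4.33, 1, 3.33, -0.17, -0.0, -4.33, 1, 3.34, 0.08, -0.0, -4.33, 1, 3.32, 0.33, -0.0, -4.33, 1, 3.29, 0.58, -0.0, -4.33
1, 3.23, 0.83, -0.0, -4.33, 1, 3.16, 1.07, -0.0, -4.33, 1, 3.07, 1.3, -0.0, -4.33, 1, 2.96, 1.53, -0.0, -4.33, 1, 2.84, 1.75, -0.0, -4.33, 1, 2.7, 1.96, -0.0, -4.33, 1, 2.54, 2.16, -0.0, -4.33, 1, 2.37, 2.35, -0.0, -4.33, 1, 2.19, 2.52, -0.0, -4.33
```

{"method": "play_rows", "body": {
  "moves": [1, 2.9, -1.6, 0, -4.3, 1, 3, -1.4, 0, -4.3, 1, 3.1, -1.2, 0, -4.3, 1, 3.2, -0.9, 0, -4.3, 1, 3.3, -0.7, 0, -4.3, 1, 3.3, -0.4, 0, -4.3, 1, 3.3, -0.2, 0, -4.3, 1, 3.3, 0.1, 0, -4.3, 1, 3.3, 0.3, 0, -4.3, 1, 3.3, 0.6, 0, -4.3],
  "grip_force": 15
}}

```text
time_s: 1.13
ee_pos: [0.3922, -0.4121, 0.2269]
eef_rot: [0.0, 0.883, 0.469, -0.0]
force: [0.5, -0.0, -0.2]
finger_gap: 0.0918
```

{"method": "play_rows", "body": {
  "moves": [1, 3.2, 0.8, 0, -4.3, 1, 3.1, 1.1, 0, -4.3, 1, 3, 1.3, 0, -4.3, 1, 3, 1.5, 0, -4.3, 1, 2.8, 1.8, 0, -4.3, 1, 2.7, 2, 0, -4.3, 1, 2.5, 2.2, 0, -4.3, 1, 2.4, 2.3, 0, -4.3, 1, 2.2, 2.5, 0, -4.3, 1, 0, 0, 0, 0]
}}

```text
time_s: 1.97
ee_pos: [0.6213, -0.2086, 0.2272]
eef_rot: [-0.0, 0.675, 0.738, 0.003]
force: [-0.3, 1.4, -0.2]
finger_gap: 0.0919
```

```bash
python3 plan.py 0.6165 -0.2122 0.16 5 2
python3 - <<'E'
from h import *
o=get_obs(); c=imaging.camera("wrist"); save(c,"w1.png"); print(proj(c,[0.6165,-0.2122,0.022],o))
E
```

```text
t 1.97 pos [ 0.6213 -0.2086  0.2272] yaw 5.12 dyaw -0.12 dist [-0.48 -0.36 -6.72] rows 4 F [-0.27  1.4  -0.2 ] gap 0.0919 j [ 0.85  0.61 -0.84  1.53  0.47  1.21  0.02] tilt [0.0041 0.0053]
1, -0.08, -0.13, 1.68, 0.03, 1, -0.08, -0.13, 1.68, 0.03, 1, -0.08, -0.13, 1.68, 0.03, 1, -0.08, -0.13, 1.68, 0.03
(np.float64(312.3936010746033), np.float64(182.0506695433152))
```

View pics/w1.png

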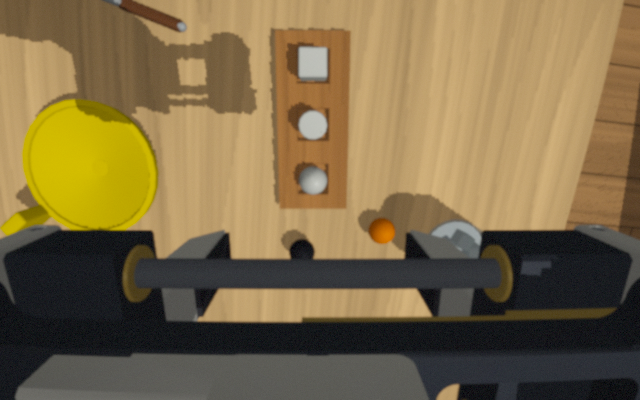

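Run:
```python
from h import *
o=get_obs(); c=imaging.camera("wrist"); save(c,"w2.png",(230,20,430,300),3) if 0 else save(c,"w2.png",(260,20,460,220),3)
c=imaging.camera("scene"); save(c,"s1.png")
```

```text
(no output)
```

View pics/w2.png

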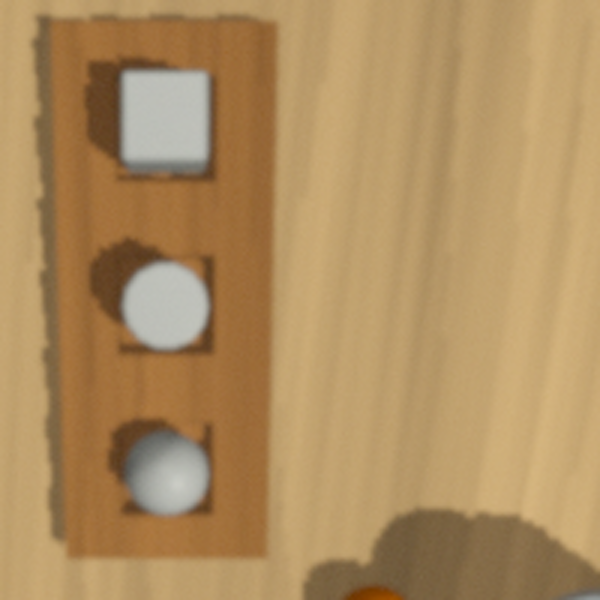

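View pics/s1.png

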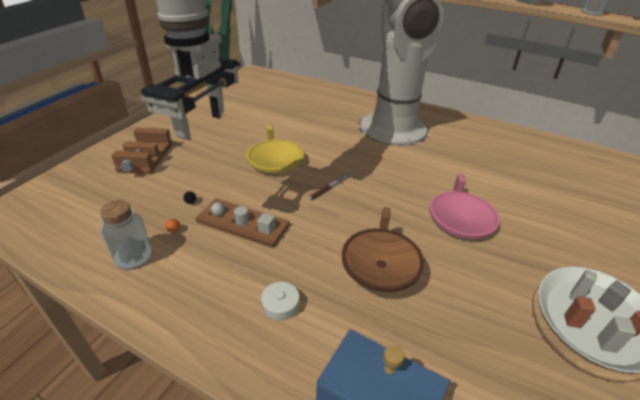

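Run:
```python
from h import *
o=get_obs();c=imaging.camera("scene")
print(proj(c,o["ee_pos"]),proj(c,[.617,-.212,.022]))
t=imaging.camera("top"); save(t,"t3.png"); print(proj(t,o["ee_pos"]))
# bottle top from scene
for u,v in [(117,205),(117,213),(125,240)]: print(depth_pt(c,u,v))
w=imaging.camera("wrist"); print(at_z(w,260+167.5/3,20+473/3,0.022,o))
```

```text
(np.float64(201.62708124543934), np.float64(126.23133031916915)) (np.float64(217.50112008194677), np.float64(207.70146908868114))
(np.float64(438.17884797175657), np.float64(141.57370171920866))
[ 0.79718861 -0.28638812  0.12964901]
[ 0.81185653 -0.26972318  0.12807145]
[ 0.82509191 -0.25418374  0.07821994]
[ 0.6142583  -0.21589752  0.022     ]
```

View pics/t3.png

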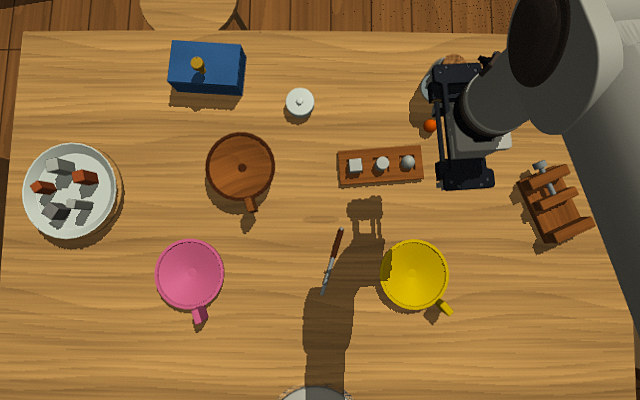

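```bash
python3 plan.py 0.6160 -0.2130 0.10 5 1.8 7 0.8
```

```text
t 2.27 pos [ 0.6157 -0.2189  0.2266] yaw 4.23 dyaw 0.77 dist [  0.03   0.59 -12.66] rows 8 F [-0.32  0.57  0.05] gap 0.0915 j [ 0.86  0.61 -0.84  1.53  0.47  1.21  0.02] tilt [-0.0008 -0.0012]
0.8, 0.07, 0.01, 1.58, -0.1, 0.8, 0.07, 0.01, 1.58, -0.1, 0.8, 0.07, 0.01, 1.58, -0.1, 0.8, 0.07, 0.01, 1.58, -0.1, 0.8, 0.07, 0.01, 1.58, -0.1, 0.8, 0.07, 0.01, 1.58, -0.1, 0.8, 0.07, 0.01, 1.58, -0.1, 0.8, 0.07, 0.01, 1.58, -0.1
```

{"method": "play_rows", "body": {
  "moves": [0.8, 0.1, 0, 1.6, -0.1, 0.8, 0.1, 0, 1.6, -0.1, 0.8, 0.1, 0, 1.6, -0.1, 0.8, 0.1, 0, 1.6, -0.1, 0.8, 0.1, 0, 1.6, -0.1, 0.8, 0.1, 0, 1.6, -0.1, 0.8, 0, 0, 1.5, -0.1, 0.8, 0, 0, 1.5, -0.1, 0.8, 0, 0, 0, 0, 0.8, 0, 0, 0, 0]
}}

```text
time_s: 3.1
ee_pos: [0.6154, -0.2114, 0.0999]
eef_rot: [-0.001, 0.675, 0.738, -0.0]
force: [-0.7, 0.4, 0.1]
finger_gap: 0.0736
```

{"method": "play_rows", "body": {
  "moves": [0.8, 0, 0, 0, 0, 0.8, 0, 0, 0, 0, 0.8, 0, 0, 0, 0]
}}

```text
time_s: 3.35
ee_pos: [0.6171, -0.211, 0.1019]
eef_rot: [0.001, 0.674, 0.738, 0.0]
force: [0.4, -0.4, 0.2]
finger_gap: 0.0736
```

```bash
python3 plan.py 0.6160 -0.2130 0.016 5 1.8 7 0.8;  python3 - <<'E'
from h import *
o=get_obs(); c=imaging.camera("wrist"); save(c,"w3.png",(220,60,420,260),3); print(proj(c,[0.616,-0.213,0.022],o))
np.save("o3.npy",o,allow_pickle=True)
E
```

```text
t 3.35 pos [ 0.6171 -0.211   0.1019] yaw 5.2 dyaw -0.2 dist [-0.11 -0.2  -8.59] rows 5 F [ 0.37 -0.43  0.18] gap 0.0736 j [ 0.81  0.74 -0.76  1.63  0.58  1.01 -0.05] tilt [ 0.0018 -0.0007]
0.8, -0.04, -0.02, 1.72, 0.04, 0.8, -0.04, -0.02, 1.72, 0.04, 0.8, -0.04, -0.02, 1.72, 0.04, 0.8, -0.04, -0.02, 1.72, 0.04, 0.8, -0.04, -0.02, 1.72, 0.04
(np.float64(316.1748280209243), np.float64(210.9896079737027))
```

View pics/w3.png

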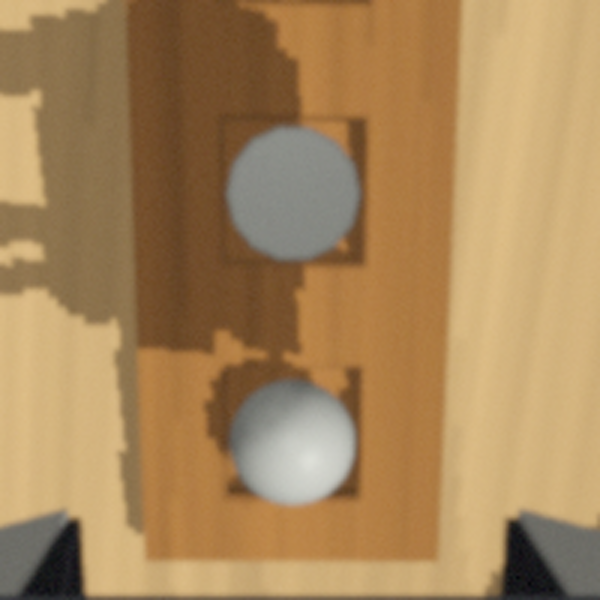

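Run:
```python
from h import *
o=np.load("o3.npy",allow_pickle=True).item(); c=imaging.camera("wrist"); print(at_z(c,318,207.7,0.022,o))
for i in range(5):
    c=imaging.camera("wrist"); print(get_obs()["ee_pos"])
```

```text
[ 0.61715266 -0.21027107  0.022     ]
[ 0.61663585 -0.21092246  0.10141583]
[ 0.61653732 -0.21093216  0.10126559]
[ 0.61643606 -0.2109507   0.10111088]
[ 0.61635196 -0.21088351  0.10098116]
[ 0.61631731 -0.21090914  0.10090639]
```

{"method": "play_rows", "body": {
  "moves": [0.8, 0, 0, 1.5, 0, 0.8, 0, 0, 1.5, 0, 0.8, 0, 0, 1.5, 0, 0.8, 0, 0, 1.5, 0, 0.8, 0, 0, 1, 0, 0.8, 0, 0, 0.5, 0, 0.8, 0, 0, 0, 0, 0.8, 0, 0, 0, 0, 0.8, 0, 0, 0, 0, 0.8, 0, 0, 0, 0]
}}

```text
time_s: 4.53
ee_pos: [0.6171, -0.211, 0.0267]
eef_rot: [0.001, 0.674, 0.738, 0.0]
force: [-0.6, -0.4, 0.0]
finger_gap: 0.0735
```

```bash
python3 - <<'E'
from h import *
for i in range(4):
    c=imaging.camera("wrist"); print(get_obs()["ee_pos"])
save(c,"w4.png",(160,60,480,300),2.5)
E
python3 plan.py 0.6163 -0.2112 0.0165 5 1.8 7 0.8
```

```text
[ 0.6169944  -0.2110434   0.02671862]
[ 0.61681714 -0.21109152  0.02661065]
[ 0.61673375 -0.21109733  0.02652175]
[ 0.61659886 -0.21109538  0.0263404 ]
t 4.73 pos [ 0.6166 -0.2111  0.0263] yaw 5.2 dyaw -0.2 dist [-0.03 -0.01 -0.98] rows 1 F [-0.54 -0.27 -0.06] gap 0.0737 j [ 0.77  0.83 -0.7   1.66  0.65  0.9  -0.1 ] tilt [ 0.0009 -0.0005]
0.8, -0.01, -0.03, 0.98, 0.2
```

View pics/w4.png

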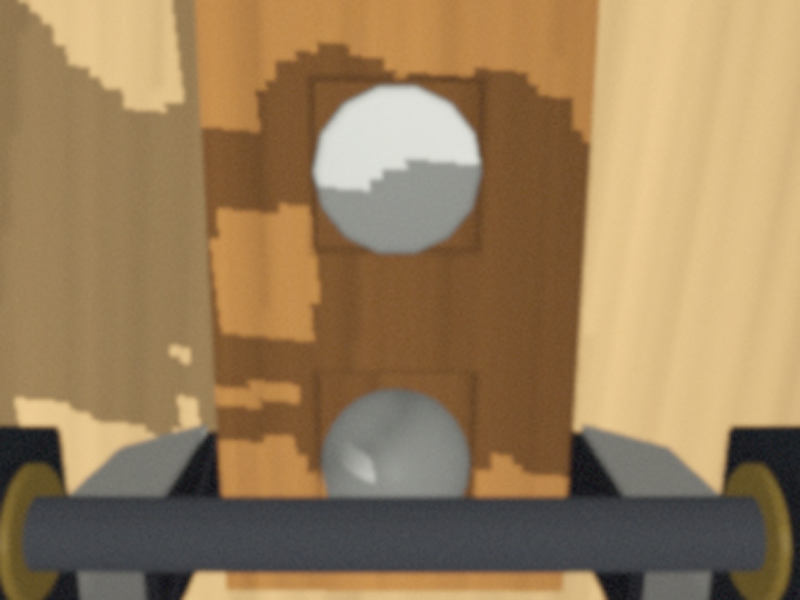

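{"method": "play_rows", "body": {
  "moves": [0.8, 0, 0, 0.5, 0, 0.8, 0, 0, 0.5, 0, 0.8, 0, 0, 0, 0, 0.8, 0, 0, 0, 0, 0.8, 0, 0, 0, 0]
}}

```text
time_s: 5.15
ee_pos: [0.616, -0.2107, 0.0155]
eef_rot: [-0.0, 0.674, 0.739, -0.0]
force: [-1.1, 0.5, 0.8]
finger_gap: 0.0732
```

{"method": "play_rows", "body": {
  "moves": [0.6, 0, 0, 0, 0, 0.5, 0, 0, 0, 0, 0.4, 0, 0, 0, 0, 0.3, 0, 0, 0, 0, 0.2, 0, 0, 0, 0, 0.2, 0, 0, 0, 0, 0.2, 0, 0, 0, 0, 0.2, 0, 0, 0, 0]
}}

```text
time_s: 5.82
ee_pos: [0.6163, -0.2109, 0.0158]
eef_rot: [0.0, 0.674, 0.739, 0.0]
force: [-0.4, -0.4, -0.1]
finger_gap: 0.031
```

```bash
python3 plan.py 0.6163 -0.2112 0.0165 5
```

```text
t 5.82 pos [ 0.6163 -0.2109  0.0158] yaw 5.21 dyaw -0.21 dist [ 0.   -0.03  0.07] rows 1 F [-0.42 -0.37 -0.13] gap 0.031 j [ 0.77  0.84 -0.69  1.66  0.66  0.89 -0.11] tilt [ 0.0001 -0.    ]
1, -0.03, -0.0, -0.07, 0.21
```

{"method": "play_rows", "body": {
  "moves": [0.2, 0, 0, -0.3, 0, 0.2, 0, 0, -0.6, 0, 0.2, 0, 0, -1, 0, 0.2, 0, 0, -1.5, 0, 0.2, 0, 0, -1.5, 0, 0.2, 0, 0, -1.5, 0, 0.2, 0, 0, -1.5, 0, 0.2, 0, 0, -1.5, 0, 0.2, 0, 0, -1, 0, 0.2, 0, 0, -0.5, 0]
}}

```text
time_s: 6.65
ee_pos: [0.6174, -0.2111, 0.1274]
eef_rot: [0.001, 0.674, 0.738, 0.001]
force: [0.5, 0.3, -0.8]
finger_gap: 0.0309
```

```bash
python3 - <<'E'
from h import *
c=imaging.camera("wrist");save(c,"w5.png"); s=imaging.camera("scene");save(s,"s5.png",(120,100,480,320),2)
E
python3 plan.py 0.599 0.171 0.14 5 2.5 7 0.2
```

```text
t 6.75 pos [ 0.6169 -0.2111  0.1261] yaw 5.2 dyaw -0.2 dist [-1.79 38.21  1.39] rows 16 F [-0.17  0.06 -0.87] gap 0.0308 j [ 0.82  0.71 -0.78  1.62  0.56  1.05 -0.04] tilt [ 0.0018 -0.0009]
0.2, 2.39, 0.11, -0.09, 0.01, 0.2, 2.39, 0.1, -0.09, 0.01, 0.2, 2.39, 0.1, -0.09, 0.01, 0.2, 2.39, 0.1, -0.09, 0.01, 0.2, 2.39, 0.1, -0.09, 0.01, 0.2, 2.39, 0.1, -0.09, 0.01, 0.2, 2.39, 0.1, -0.09, 0.01, 0.2, 2.39, 0.1, -0.09, 0.01, 0.2, 2.39, 0.1, -0.09, 0.01, 0.2, 2.39, 0.1, -0.09, 0.01
0.2, 2.39, 0.1, -0.09, 0.01, 0.2, 2.39, 0.1, -0.09, 0.01, 0.2, 2.39, 0.1, -0.09, 0.01, 0.2, 2.39, 0.1, -0.09, 0.01, 0.2, 2.39, 0.1, -0.09, 0.01, 0.2, 2.39, 0.1, -0.09, 0.01
```

View pics/w5.png

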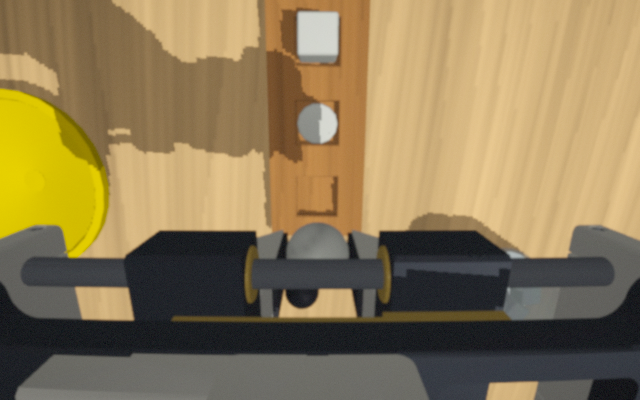

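View pics/s5.png

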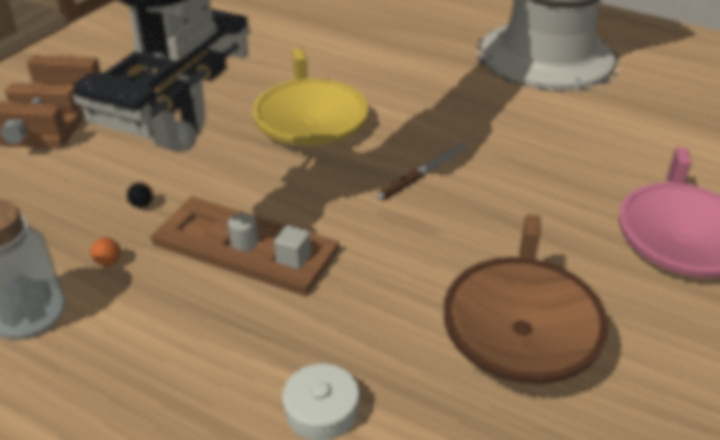

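```bash
python3 plan.py 0.599 0.171 0.15 -70 2.4 7 0.2
```

```text
t 6.75 pos [ 0.6169 -0.2111  0.1261] yaw 5.2 dyaw -75.2 dist [-1.79 38.21  2.39] rows 16 F [-0.17  0.06 -0.87] gap 0.0308 j [ 0.82  0.71 -0.78  1.62  0.56  1.05 -0.04] tilt [ 0.0018 -0.0009]
0.2, 2.39, 0.11, -0.15, 4.7, 0.2, 2.39, -0.09, -0.15, 4.7, 0.2, 2.37, -0.29, -0.15, 4.7, 0.2, 2.34, -0.48, -0.15, 4.7, 0.2, 2.3, -0.67, -0.15, 4.7, 0.2, 2.23, -0.86, -0.15, 4.7, 0.2, 2.15, -1.04, -0.15, 4.7, 0.2, 2.06, -1.21, -0.15, 4.7, 0.2, 1.96, -1.37, -0.15, 4.7, 0.2, 1.84, -1.53, -0.15, 4.7
0.2, 1.71, -1.68, -0.15, 4.7, 0.2, 1.56, -1.81, -0.15, 4.7, 0.2, 1.41, -1.93, -0.15, 4.7, 0.2, 1.25, -2.04, -0.15, 4.7, 0.2, 1.08, -2.14, -0.15, 4.7, 0.2, 0.9, -2.22, -0.15, 4.7
```

{"method": "play_rows", "body": {
  "moves": [0.2, 2.4, 0.1, -0.2, 4.7, 0.2, 2.4, -0.1, -0.2, 4.7, 0.2, 2.4, -0.3, -0.2, 4.7, 0.2, 2.3, -0.5, -0.2, 4.7, 0.2, 2.3, -0.7, -0.2, 4.7, 0.2, 2.2, -0.9, -0.2, 4.7, 0.2, 2.1, -1, -0.2, 4.7, 0.2, 2.1, -1.2, -0.2, 4.7, 0.2, 2, -1.4, -0.2, 4.7, 0.2, 1.8, -1.5, -0.2, 4.7]
}}

```text
time_s: 7.58
ee_pos: [0.6031, 0.0289, 0.1437]
eef_rot: [-0.0, 0.914, 0.407, -0.001]
force: [0.3, -0.5, -1.1]
finger_gap: 0.0312
```

{"method": "play_rows", "body": {
  "moves": [0.2, 1.7, -1.7, 0, 4.7, 0.2, 1.6, -1.8, 0, 4.7, 0.2, 1.4, -1.9, 0, 4.7, 0.2, 1.2, -2, 0, 4.7, 0.2, 1.1, -2.1, 0, 4.7, 0.2, 0.9, -2.2, 0, 4.7, 0.2, 0, 0, 0, 0, 0.2, 0, 0, 0, 0, 0.2, 0, 0, 0, 0, 0.2, 0, 0, 0, 0]
}}

```text
time_s: 8.42
ee_pos: [0.5979, 0.1681, 0.144]
eef_rot: [0.001, 0.985, 0.173, -0.001]
force: [-0.1, -0.6, -0.1]
finger_gap: 0.0311
```

{"method": "play_rows", "body": {
  "moves": [0.2, 0, 0, 0, 0, 0.2, 0, 0, 0, 0]
}}

```text
time_s: 8.58
ee_pos: [0.5982, 0.1685, 0.1445]
eef_rot: [0.0, 0.985, 0.173, -0.0]
force: [-0.1, 0.3, -1.0]
finger_gap: 0.031
```

```bash
python3 plan.py 0.599 0.171 0.09 -70 2.4 7 0.2
python3 - <<'E'
from h import *
o=get_obs();c=imaging.camera("wrist");save(c,"w6.png");np.save("o6.npy",o,allow_pickle=True)
print(proj(c,[0.5992,0.1706,0.028],o),proj(c,[0.5114,.1377,.084],o)); s=imaging.camera("scene");save(s,"s6.png")
E
```

```text
t 8.58 pos [0.5982 0.1685 0.1445] yaw -70.09 dyaw 0.09 dist [ 0.08  0.25 -5.45] rows 3 F [-0.1   0.33 -0.96] gap 0.031 j [ 0.09  0.57 -0.55  1.69  0.34  0.98 -1.81] tilt [-0.0003 -0.0005]
0.2, 0.05, -0.07, 1.82, -0.03, 0.2, 0.05, -0.07, 1.82, -0.03, 0.2, 0.05, -0.07, 1.82, -0.03
(np.float64(315.9893760598215), np.float64(194.37186298559467)) (np.float64(317.2675166999685), np.float64(327.83093179488566))
```

View pics/w6.png

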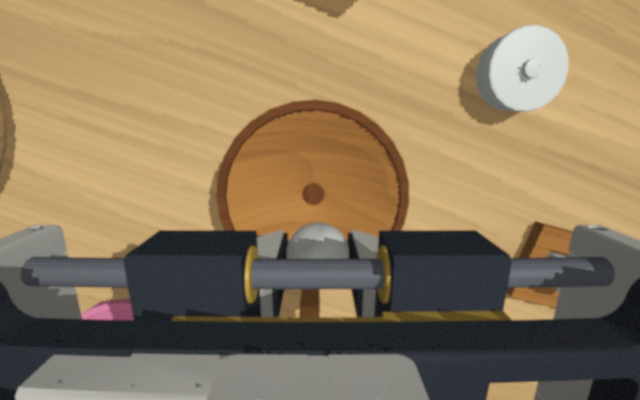

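View pics/s6.png

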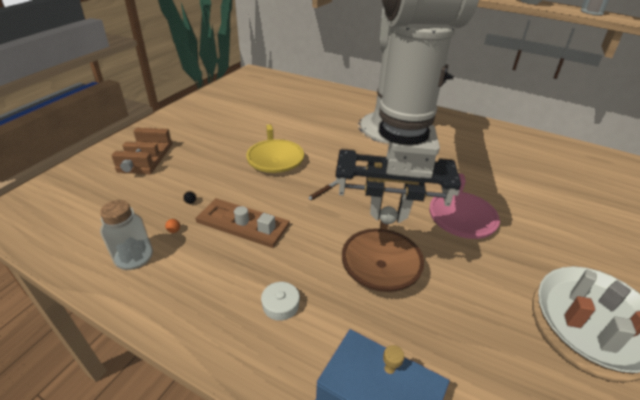

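{"method": "play_rows", "body": {
  "moves": [0.2, 0.1, -0.1, 1, 0, 0.2, 0.1, -0.1, 1.5, 0, 0.2, 0, -0.1, 1.5, 0, 0.2, 0, 0, 1.5, 0, 0.2, 0, 0, 1.5, 0, 0.2, 0, 0, 1, 0, 0.2, 0, 0, 0.5, 0, 0.2, 0, 0, 0, 0, 0.2, 0, 0, 0, 0, 0.2, 0, 0, 0, 0]
}}

```text
time_s: 9.52
ee_pos: [0.5995, 0.1739, 0.0605]
eef_rot: [-0.0, 0.985, 0.174, 0.001]
force: [0.3, -0.2, -0.4]
finger_gap: 0.0307
```

{"method": "play_rows", "body": {
  "moves": [0.2, 0, 0, 0, 0, 0.2, 0, 0, 0, 0]
}}

```text
time_s: 9.68
ee_pos: [0.5994, 0.1738, 0.0606]
eef_rot: [-0.0, 0.985, 0.174, 0.001]
force: [0.4, -0.0, -0.7]
finger_gap: 0.0311
```

```bash
python3 plan.py 0.599 0.1715 0.0395 -70 2.4 7 0.2
python3 - <<'E'
from h import *
c=imaging.camera("wrist");save(c,"w7.png",(160,60,480,300),2.5);s=imaging.camera("scene");save(s,"s7.png",(300,120,480,320),4) if 0 else save(s,"s7.png",(300,140,480,310),3.4)
E
```

```text
t 9.68 pos [0.5994 0.1738 0.0606] yaw -69.99 dyaw -0.01 dist [-0.04 -0.23 -2.11] rows 1 F [ 0.37 -0.01 -0.72] gap 0.0311 j [ 0.04  0.67 -0.5   1.73  0.41  0.84 -1.87] tilt [0.0016 0.0003]
0.2, -0.12, 0.2, 2.11, 0.01
```

View pics/w7.png

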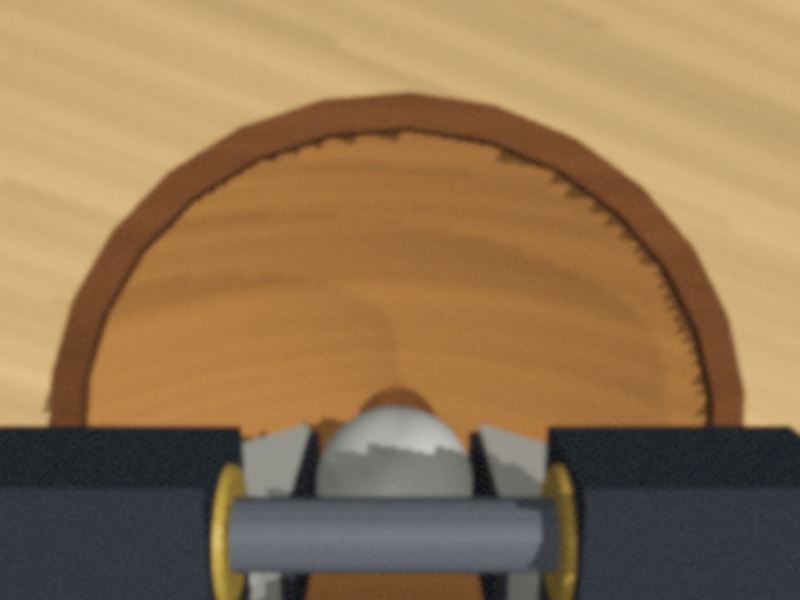

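View pics/s7.png

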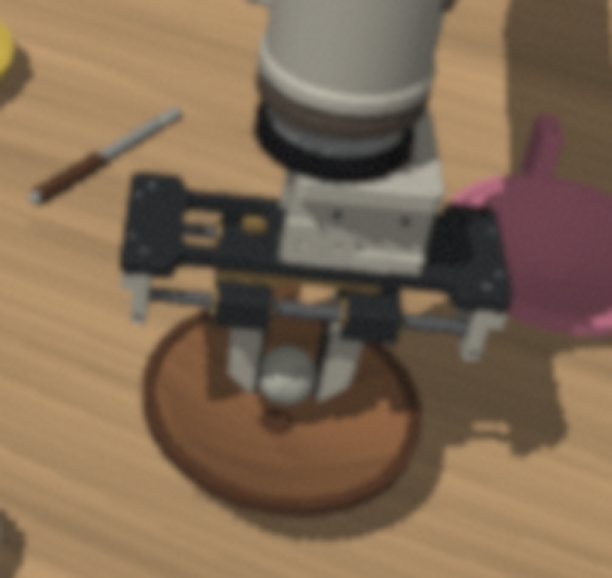

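Run:
```python
from h import *
o=get_obs(); c=imaging.camera("wrist"); p=at_z(c,318.8,215.2,0.028,o); d=p-o["ee_pos"]; q=o["eef_rot"]
M=R.from_quat([q[1],q[2],q[3],q[0]]).as_matrix(); print(o["ee_pos"],p,M.T@d)
```

```text
[0.59921496 0.17362097 0.0603881 ] [0.60751453 0.17620801 0.028     ] [0.00864839 0.00040057 0.03239768]
```

{"method": "play_rows", "body": {
  "moves": [0.2, -0.1, 0, 0.6, 0, 0.2, 0, 0, 0.6, 0, 0.2, 0, 0, 0.5, 0, 0.2, 0, 0, 0.3, 0, 0.2, 0, 0, 0, 0, 0.2, 0, 0, 0, 0, 0.2, 0, 0, 0, 0, 0.2, 0, 0, 0, 0]
}}

```text
time_s: 10.5
ee_pos: [0.5981, 0.1734, 0.04]
eef_rot: [-0.0, 0.985, 0.174, 0.0]
force: [-0.1, -0.1, -0.8]
finger_gap: 0.0309
```

```bash
python3 plan.py 0.599 0.1735 0.0395 -70 2.4 7 0.2
```

```text
t 10.5 pos [0.5981 0.1734 0.04  ] yaw -69.99 dyaw -0.01 dist [ 0.09  0.01 -0.05] rows 1 F [-0.07 -0.06 -0.84] gap 0.0309 j [ 0.03  0.7  -0.49  1.74  0.43  0.81 -1.88] tilt [0.0005 0.0002]
0.2, 0.09, 0.02, 0.05, 0.01
```

{"method": "play_rows", "body": {
  "moves": [0.2, 0.1, 0, 0.1, 0, 0.2, 0, 0, 0, 0, 0.2, 0, 0, 0, 0, 0.2, 0, 0, 0, 0]
}}

```text
time_s: 10.83
ee_pos: [0.5988, 0.1736, 0.0388]
eef_rot: [0.0, 0.985, 0.174, 0.0]
force: [0.2, -0.5, -0.5]
finger_gap: 0.031
```

{"method": "play_rows", "body": {
  "moves": [0.34, 0, 0, 0, 0, 0.36, 0, 0, 0, 0, 0.38, 0, 0, 0, 0, 0.42, 0, 0, 0, 0, 0.46, 0, 0, 0, 0, 0.5, 0, 0, 0, 0, 0.5, 0, 0, 0, 0, 0.5, 0, 0, 0, 0, 0.5, 0, 0, 0, 0]
}}

```text
time_s: 11.58
ee_pos: [0.5988, 0.1736, 0.0387]
eef_rot: [-0.0, 0.985, 0.174, -0.0]
force: [-0.1, -0.1, -0.0]
finger_gap: 0.0457
```

Run:
```python
from h import *
c=imaging.camera("wrist");save(c,"w8.png",(160,60,480,300),2.5)
```

View pics/w8.png

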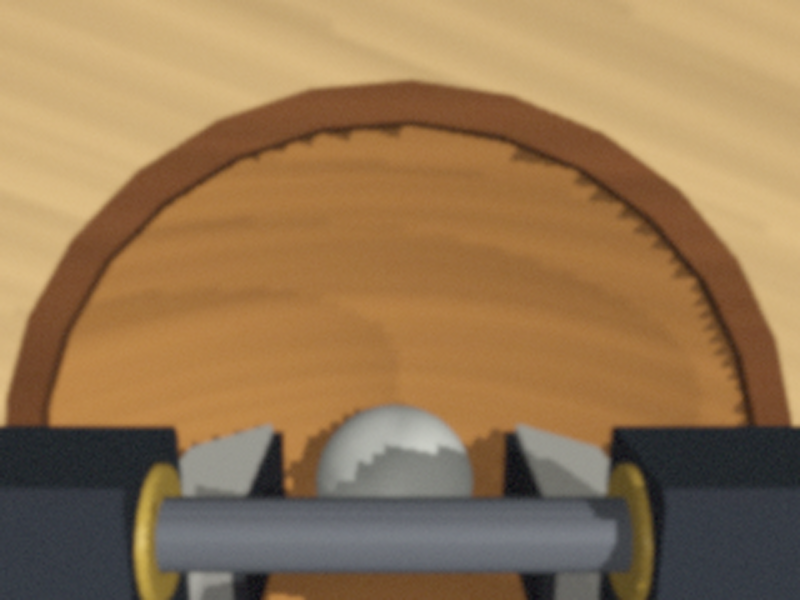

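Bead is free between the fingers (crop 395,455), resting in the middle. I raise straight up.

{"method": "play_rows", "body": {
  "moves": [0.5, 0, 0, -0.5, 0, 0.5, 0, 0, -1, 0, 0.5, 0, 0, -1.5, 0, 0.5, 0, 0, -2, 0, 0.5, 0, 0, -2, 0, 0.5, 0, 0, -2, 0, 0.5, 0, 0, -2, 0, 0.5, 0, 0, -1, 0, 0.5, 0, 0, -0.5, 0, 0.5, 0, 0, 0, 0]
}}

```text
time_s: 12.47
ee_pos: [0.5997, 0.1738, 0.1656]
eef_rot: [0.0, 0.985, 0.174, 0.001]
force: [0.5, 0.2, -0.0]
finger_gap: 0.0459
```

{"method": "play_rows", "body": {
  "moves": [0.5, -2.0, 0, 0, 0, 0.5, -2.0, 0, 0, 0, 0.5, -2.0, 0, 0, 0, 0.5, -2.0, 0, 0, 0, 0.5, 0, 0, 0, 0, 0.5, 0, 0, 0, 0, 0.5, 0, 0, 0, 0, 0.5, 0, 0, 0, 0, 0.5, 0, 0, 0, 0]
}}

```text
time_s: 13.22
ee_pos: [0.5242, 0.1466, 0.1635]
eef_rot: [-0.0, 0.985, 0.174, 0.0]
force: [0.5, -0.4, -0.2]
finger_gap: 0.0462
```

Run:
```python
from h import *
o=get_obs();c=imaging.camera("wrist");save(c,"w9.png");np.save("o9.npy",o,allow_pickle=True)
t=imaging.camera("top");save(t,"t9.png",(190,100,310,240),4)
print(o["ee_pos"], proj(c,[.599,.172,.044],o),proj(c,[.5125,.1405,.084],o))
```

```text
[0.52423823 0.14658017 0.16352299] (np.float64(320.0028019381863), np.float64(102.2787042172721)) (np.float64(320.21305644299764), np.float64(224.2159666136088))
```

View pics/w9.png

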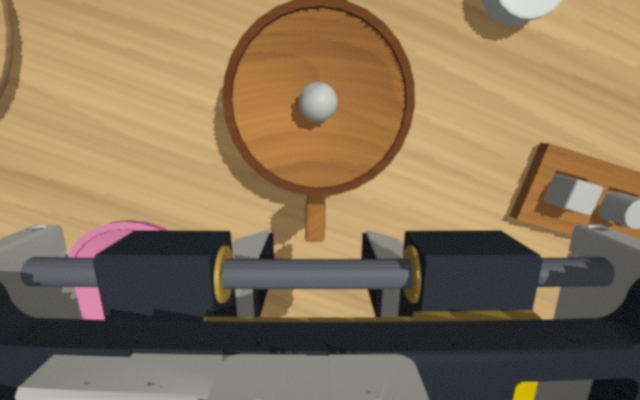

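View pics/t9.png

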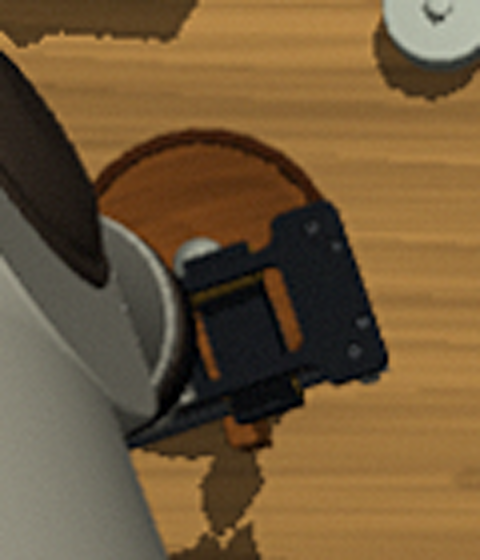

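Run:
```python
from h import *
c=imaging.camera("wrist");save(c,"w10.png",(210,0,430,250),3)if 0 else save(c,"w10.png",(260,60,380,260),3); save(c,"w10b.png",(215,0,425,210),3.5)
print(get_obs()["ee_pos"])
```

```text
[0.52386525 0.14648658 0.16355694]
```

View pics/w10.png

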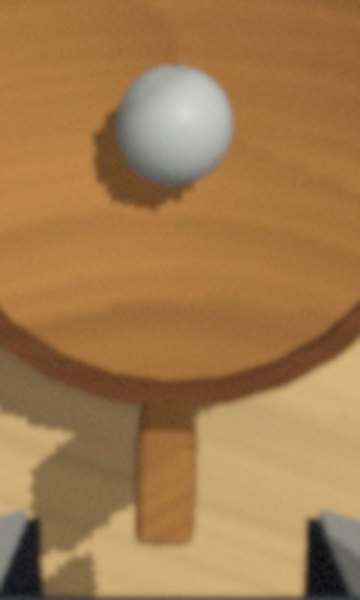

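View pics/w10b.png

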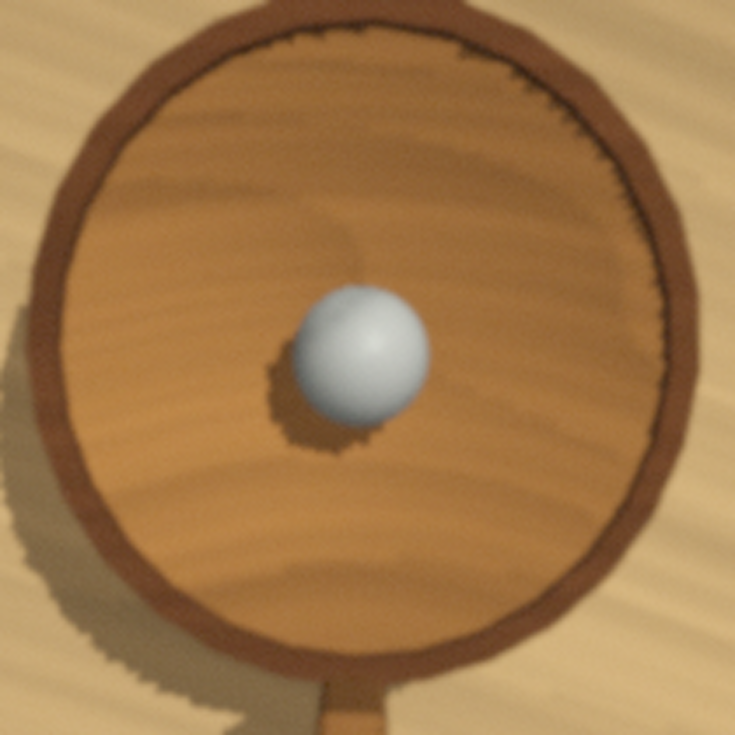

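Run:
```python
from h import *
o=get_obs();c=imaging.camera("wrist"); o["ee_pos"]=np.array([0.5240,0.1465,0.1635])
q=o["eef_rot"]; M=R.from_quat([q[1],q[2],q[3],q[0]]).as_matrix()
B=at_z(c,318.4,101.4,0.044,o); f=lambda u,v: at_z(c,260+u/3,60+v/3,0.084,o)
a,b,e,g=f(139,430),f(195,430),f(193,543),f(137,543); H=(a+b+e+g)/4
print("bead",B,"H",H,np.linalg.norm(a-b),np.linalg.norm(a-g),"yaw edge",np.degrees(np.arctan2(*((a+b-e-g))[[1,0]])),"yaw b",np.degrees(np.arctan2(*(B-H)[[1,0]])),np.linalg.norm((B-H)[:2]))
print("in tool",M.T@(H-o["ee_pos"]))
```

```text
bead [0.59893145 0.17338073 0.044     ] H [0.51229547 0.14442656 0.084     ] 0.014158031833574516 0.030536243978097663 yaw edge 18.94609740030481 yaw b 18.479879768345597 0.09134625537364816
in tool [-0.01170086 -0.00203111  0.07950163]
```

{"method": "play_rows", "body": {
  "moves": [0.5, -0.7, -0.1, 1, 1, 0.5, -0.7, -0.1, 1.5, 0, 0.5, 0, 0, 2, 0, 0.5, 0, 0, 1, 0, 0.5, 0, 0, 0.5, 0, 0.5, 0, 0, 0, 0, 0.5, 0, 0, 0, 0, 0.5, 0, 0, 0, 0, 0.5, 0, 0, 0, 0]
}}

```text
time_s: 14.17
ee_pos: [0.5106, 0.1437, 0.1046]
eef_rot: [-0.0, 0.986, 0.165, 0.001]
force: [0.6, -0.2, 0.4]
finger_gap: 0.0454
```

```bash
python3 - <<'E'
from h import *
c=imaging.camera("wrist"); c=imaging.camera("wrist");save(c,"w11.png",(220,60,420,280),3); print(get_obs()["ee_pos"])
E
python3 plan.py 0.5105 0.1435 0.0485 -71 2 7 .5
```

```text
[0.51035227 0.14354345 0.10444442]
t 14.27 pos [0.5104 0.1435 0.1044] yaw -71.0 dyaw -0.0 dist [ 0.01 -0.   -5.59] rows 3 F [1.73 0.09 0.06] gap 0.0459 j [ 0.12  0.48 -0.56  1.95  0.34  0.81 -1.86] tilt [0.0014 0.0002]
0.5, 0.0, 0.0, 1.86, 0.0, 0.5, 0.0, 0.0, 1.86, 0.0, 0.5, 0.0, 0.0, 1.86, 0.0
```

View pics/w11.png

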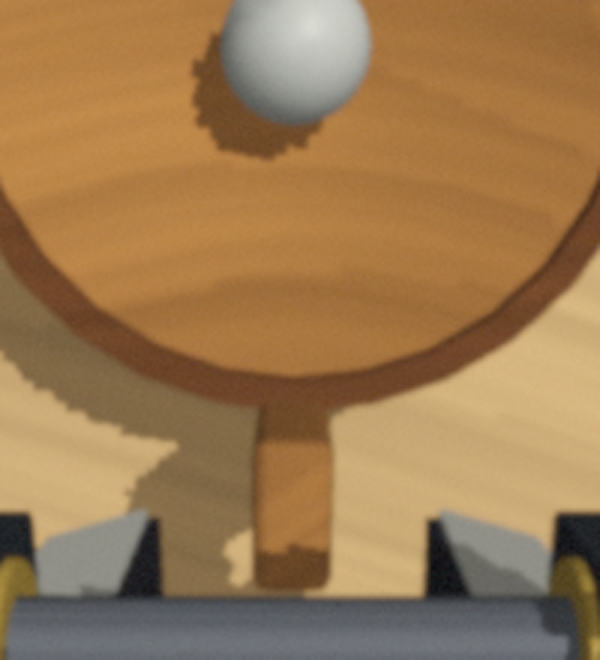

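{"method": "play_rows", "body": {
  "moves": [0.5, 0, 0, 1, 0, 0.5, 0, 0, 1.5, 0, 0.5, 0, 0, 1.5, 0, 0.5, 0, 0, 1, 0, 0.5, 0, 0, 0.5, 0, 0.5, 0, 0, 0, 0, 0.5, 0, 0, 0, 0, 0.5, 0, 0, 0, 0, 0.5, 0, 0, 0, 0]
}}

```text
time_s: 15.02
ee_pos: [0.5104, 0.1436, 0.0494]
eef_rot: [-0.0, 0.986, 0.165, 0.001]
force: [-0.3, -1.5, -0.5]
finger_gap: 0.0459
```

```bash
python3 - <<'E'
from h import *
c=imaging.camera("wrist"); c=imaging.camera("wrist");save(c,"w12.png",(160,60,480,300),2.5); s=imaging.camera("scene");save(s,"s12.png",(300,140,480,310),3.4)
E
python3 plan.py 0.5105 0.1435 0.0485 -71 2 7 .5
```

```text
t 15.17 pos [0.5102 0.1435 0.0493] yaw -71.0 dyaw -0.0 dist [ 0.03  0.   -0.08] rows 1 F [-1.21  0.51  0.7 ] gap 0.0458 j [ 0.08  0.56 -0.51  1.97  0.41  0.7  -1.92] tilt [0.0011 0.0001]
0.5, 0.03, 0.01, 0.08, 0.0
```

View pics/w12.png

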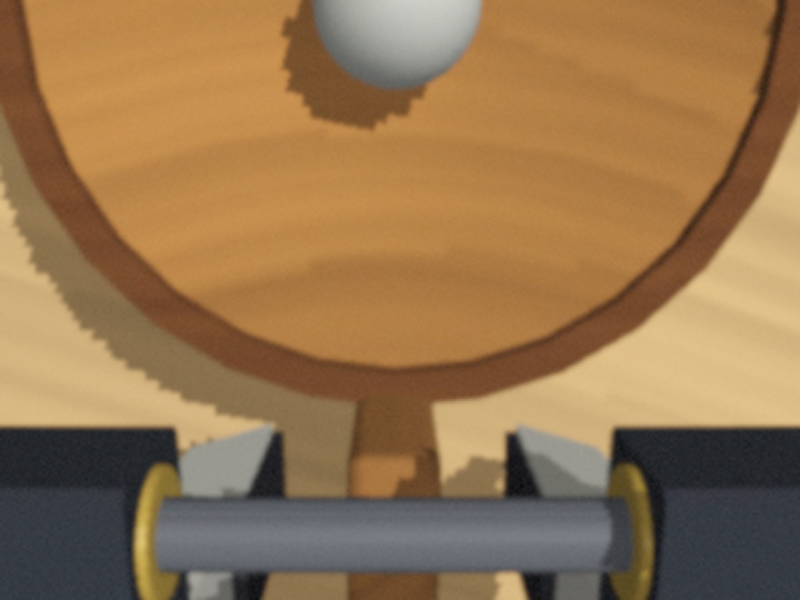

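View pics/s12.png

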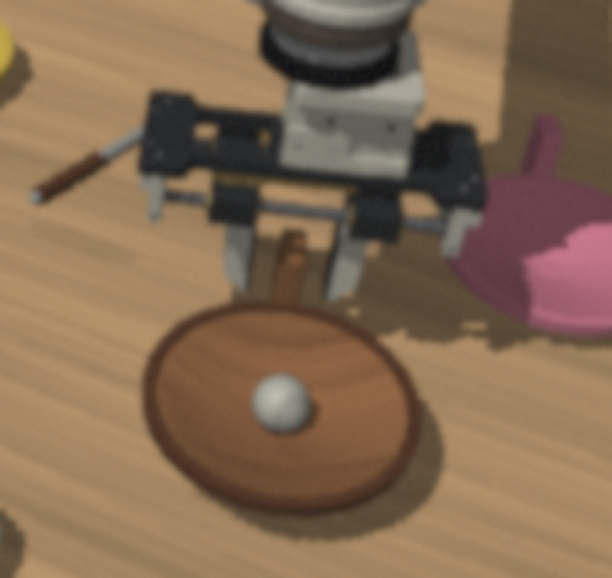

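{"method": "play_rows", "body": {
  "moves": [0.44, 0, 0, 0.1, 0, 0.38, 0, 0, 0, 0, 0.33, 0, 0, 0, 0, 0.29, 0, 0, 0, 0, 0.26, 0, 0, 0, 0, 0.23, 0, 0, 0, 0, 0.21, 0, 0, 0, 0, 0.19, 0, 0, 0, 0, 0.17, 0, 0, 0, 0, 0.15, 0, 0, 0, 0],
  "grip_force": 10
}}

```text
time_s: 16.0
ee_pos: [0.5098, 0.1433, 0.0477]
eef_rot: [0.0, 0.986, 0.165, -0.0]
force: [-0.6, -0.4, -0.0]
finger_gap: 0.016
```

{"method": "play_rows", "body": {
  "moves": [0.1, 0, 0, 0, 0, 0.05, 0, 0, 0, 0, 0, 0, 0, 0, 0, 0, 0, 0, 0, 0],
  "grip_force": 25
}}

```text
time_s: 16.33
ee_pos: [0.5098, 0.1433, 0.0477]
eef_rot: [0.0, 0.986, 0.165, 0.0]
force: [0.5, 0.4, -0.7]
finger_gap: 0.0162
```

{"method": "play_rows", "body": {
  "moves": [0, 0, 0, 0, 0, 0, 0, 0, 0, 0, 0, 0, 0, 0, 0, 0, 0, 0, 0, 0],
  "grip_force": 50
}}

```text
time_s: 16.67
ee_pos: [0.5098, 0.1433, 0.0477]
eef_rot: [0.0, 0.986, 0.165, 0.0]
force: [1.1, -0.9, -0.8]
finger_gap: 0.0158
```

```bash
python3 - <<'E'
from h import *
c=imaging.camera("wrist");save(c,"w13.png"); print(get_obs()["force"],get_obs()["moment"])
E
python3 plan.py 0.5105 0.1435 0.14 -71 2 7 0
```

```text
[ 0.4075463  -0.82541084 -0.80052049] [-0.17566676 -0.11255191 -0.0648092 ]
t 16.72 pos [0.5097 0.1433 0.0477] yaw -71.0 dyaw -0.0 dist [0.08 0.02 9.23] rows 5 F [ 0.41 -0.83 -0.8 ] gap 0.0156 j [ 0.08  0.56 -0.5   1.98  0.41  0.7  -1.92] tilt [-0.     -0.0001]
0.0, 0.02, 0.0, -1.85, 0.0, 0.0, 0.02, 0.0, -1.85, 0.0, 0.0, 0.02, 0.0, -1.85, 0.0, 0.0, 0.02, 0.0, -1.85, 0.0, 0.0, 0.02, 0.0, -1.85, 0.0
```

View pics/w13.png

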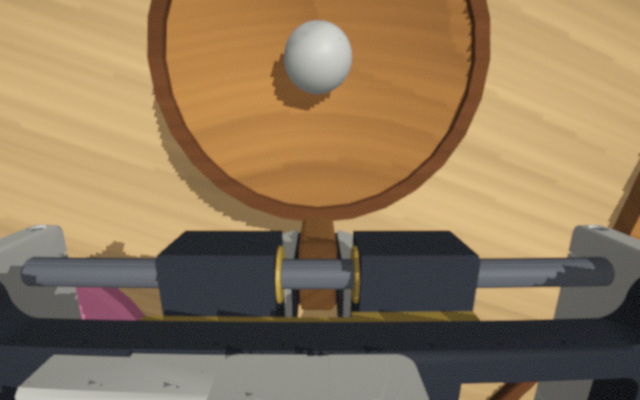

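Bead in the middle at (318,57), handle held at (318,265). I lift slowly.

{"method": "play_rows", "body": {
  "moves": [0, 0, 0, -0.1, 0, 0, 0, 0, -0.2, 0, 0, 0, 0, -0.2, 0, 0, 0, 0, -0.3, 0, 0, 0, 0, -0.3, 0, 0, 0, 0, -0.3, 0, 0, 0, 0, -0.3, 0, 0, 0, 0, -0.2, 0, 0, 0, 0, -0.1, 0, 0, 0, 0, 0, 0]
}}

```text
time_s: 17.55
ee_pos: [0.51, 0.1434, 0.0681]
eef_rot: [0.0, 0.986, 0.165, 0.0]
force: [0.9, 0.2, -1.6]
finger_gap: 0.0159
```

Run:
```python
from h import *
c=imaging.camera("wrist");save(c,"w14.png");s=imaging.camera("scene");save(s,"s14.png",(300,140,480,310),3.4); print(get_obs()["force"],get_obs()["moment"],get_obs()["ee_pos"])
```

```text
[-0.04629968  0.10077425 -2.18299992] [-0.08575576  0.1619516   0.02818972] [0.50970673 0.14332103 0.06772105]
```

View pics/w14.png

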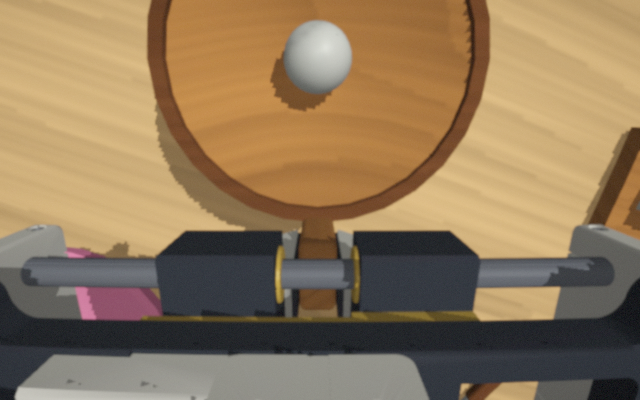

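View pics/s14.png

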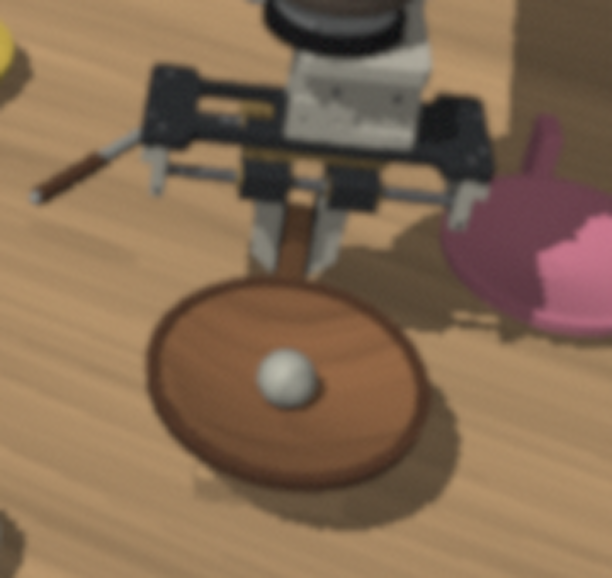

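{"method": "play_rows", "body": {
  "moves": [0, 0, 0, -0.2, 0, 0, 0, 0, -0.4, 0, 0, 0, 0, -0.6, 0, 0, 0, 0, -0.7, 0, 0, 0, 0, -0.7, 0, 0, 0, 0, -0.7, 0, 0, 0, 0, -0.7, 0, 0, 0, 0, -0.7, 0, 0, 0, 0, -0.7, 0, 0, 0, 0, -0.6, 0]
}}

```text
time_s: 18.48
ee_pos: [0.5099, 0.1434, 0.1287]
eef_rot: [0.0, 0.986, 0.165, 0.0]
force: [-0.2, -0.6, -2.3]
finger_gap: 0.0158
```

{"method": "play_rows", "body": {
  "moves": [0, 0, 0, -0.5, 0, 0, 0, 0, -0.3, 0, 0, 0, 0, -0.2, 0, 0, 0, 0, 0, 0, 0, 0, 0, 0, 0, 0, 0, 0, 0, 0, 0, 0, 0, 0, 0, 0, 0, 0, 0, 0]
}}

```text
time_s: 19.15
ee_pos: [0.5095, 0.1434, 0.1374]
eef_rot: [-0.0, 0.986, 0.165, -0.0]
force: [0.0, -0.1, -1.7]
finger_gap: 0.0162
```

Run:
```python
from h import *
c=imaging.camera("wrist");save(c,"w15.png"); print(get_obs()["force"],get_obs()["moment"],get_obs()["ee_pos"],get_obs()["joints"])
```

```text
[-0.02470654 -0.23112828 -2.19403553] [-0.01204113  0.07386452  0.04075446] [0.50955319 0.14341689 0.1374732 ] [ 0.14875281  0.42789239 -0.58154496  1.92821548  0.30190989  0.87262517
 -1.82691419]
```

View pics/w15.png

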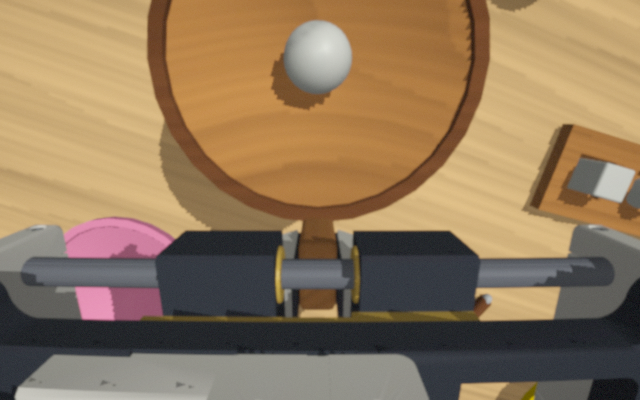

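{"method": "play_rows", "body": {
  "moves": [0, 0, 0, 0, -0.2, 0, 0, 0, 0, -0.5, 0, 0, 0, 0, -0.8, 0, 0, 0, 0, -1.1, 0, 0, 0, 0, -1.4, 0, 0, 0, 0, -1.7, 0, 0, 0, 0, -2, 0, 0, 0, 0, -2, 0, 0, 0, 0, -2, 0, 0, 0, 0, -2]
}}

```text
time_s: 20.03
ee_pos: [0.5098, 0.1434, 0.1378]
eef_rot: [0.0, 0.959, 0.283, 0.0]
force: [-0.8, 0.0, -2.3]
finger_gap: 0.0159
```

```bash
python3 - <<'E'
from h import *
c=imaging.camera("wrist");save(c,"w16.png",(140,0,500,300),1.5); print(get_obs()["ee_pos"],get_obs()["joints"])
E
python3 plan.py 0.5098 0.1433 0.1375 19
```

```text
[0.50973415 0.1433581  0.13770777] [ 0.19077926  0.4399669  -0.63548433  1.92674676  0.33393584  0.88079178
 -1.60993932]
t 20.08 pos [0.5097 0.1434 0.1377] yaw -57.0 dyaw 76.0 dist [ 0.01 -0.01 -0.02] rows 11 F [-0.35 -0.06 -1.68] gap 0.0158 j [ 0.19  0.44 -0.64  1.93  0.33  0.88 -1.61] tilt [-0.0001  0.    ]
1, 0.0, 0.0, 0.0, -6.91, 1, 0.0, 0.0, 0.0, -6.91, 1, 0.0, 0.0, 0.0, -6.91, 1, -0.0, 0.0, 0.0, -6.91, 1, -0.0, 0.0, 0.0, -6.91, 1, -0.0, 0.0, 0.0, -6.91, 1, -0.0, 0.0, 0.0, -6.91, 1, -0.0, 0.0, 0.0, -6.91, 1, -0.0, 0.0, 0.0, -6.91, 1, -0.0, 0.0, 0.0, -6.91
1, -0.0, 0.0, 0.0, -6.91
```

View pics/w16.png

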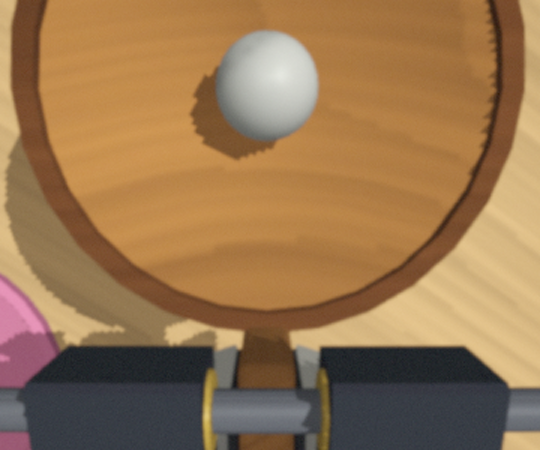

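{"method": "play_rows", "body": {
  "moves": [0, 0, 0, 0, -0.7, 0, 0, 0, 0, -1.4, 0, 0, 0, 0, -2, 0, 0, 0, 0, -2.3, 0, 0, 0, 0, -2.3, 0, 0, 0, 0, -2.3, 0, 0, 0, 0, -2.3, 0, 0, 0, 0, -2.3, 0, 0, 0, 0, -2.3, 0, 0, 0, 0, -2.3]
}}

```text
time_s: 20.92
ee_pos: [0.5098, 0.1433, 0.1378]
eef_rot: [0.0, 0.895, 0.447, 0.0]
force: [0.7, 0.6, -2.5]
finger_gap: 0.0155
```

{"method": "play_rows", "body": {
  "moves": [0, 0, 0, 0, -2.3, 0, 0, 0, 0, -2.3, 0, 0, 0, 0, -2.3, 0, 0, 0, 0, -2.3, 0, 0, 0, 0, -2.3, 0, 0, 0, 0, -2.3, 0, 0, 0, 0, -2.3, 0, 0, 0, 0, -2.3, 0, 0, 0, 0, -2.3, 0, 0, 0, 0, -2.3]
}}

```text
time_s: 21.75
ee_pos: [0.5099, 0.1433, 0.1378]
eef_rot: [0.0, 0.788, 0.616, 0.0]
force: [0.3, 0.3, -2.1]
finger_gap: 0.0156
```

{"method": "play_rows", "body": {
  "moves": [0, 0, 0, 0, -2.3, 0, 0, 0, 0, -2.3, 0, 0, 0, 0, -2.3, 0, 0, 0, 0, -2.3, 0, 0, 0, 0, -2.3, 0, 0, 0, 0, -2.3, 0, 0, 0, 0, -2.3, 0, 0, 0, 0, -2, 0, 0, 0, 0, -1.7, 0, 0, 0, 0, -1.4]
}}

```text
time_s: 22.58
ee_pos: [0.51, 0.1433, 0.1378]
eef_rot: [0.0, 0.661, 0.75, 0.0]
force: [0.1, -0.3, -1.5]
finger_gap: 0.0158
```

```bash
python3 plan.py 0.5098 0.1433 0.1375 19 3.5 1.5 0
```

```text
t 22.58 pos [0.51   0.1433 0.1378] yaw 7.23 dyaw 11.77 dist [-0.02  0.   -0.03] rows 8 F [ 0.11 -0.3  -1.5 ] gap 0.0158 j [ 0.38  0.52 -0.89  1.92  0.5   0.94 -0.63] tilt [ 0.0004 -0.0001]
0.0, 0.0, -0.0, 0.0, -1.47, 0.0, 0.0, -0.0, 0.0, -1.47, 0.0, 0.0, -0.0, 0.0, -1.47, 0.0, 0.0, -0.0, 0.0, -1.47, 0.0, 0.0, -0.0, 0.0, -1.47, 0.0, 0.0, -0.0, 0.0, -1.47, 0.0, 0.0, -0.0, 0.0, -1.47, 0.0, 0.0, -0.0, 0.0, -1.47
```

{"method": "play_rows", "body": {
  "moves": [0, 0, 0, 0, -1.6, 0, 0, 0, 0, -1.6, 0, 0, 0, 0, -1.6, 0, 0, 0, 0, -1.6, 0, 0, 0, 0, -1.6, 0, 0, 0, 0, -1.3, 0, 0, 0, 0, -1, 0, 0, 0, 0, -0.7, 0, 0, 0, 0, -0.4, 0, 0, 0, 0, -0.2]
}}

```text
time_s: 23.42
ee_pos: [0.5098, 0.1434, 0.1377]
eef_rot: [0.0, 0.583, 0.813, 0.0]
force: [-0.4, 0.5, -1.5]
finger_gap: 0.016
```

{"method": "play_rows", "body": {
  "moves": [0, 0, 0, 0, 0, 0, 0, 0, 0, 0, 0, 0, 0, 0, 0, 0, 0, 0, 0, 0, 0, 0, 0, 0, 0, 0, 0, 0, 0, 0, 0, 0, 0, 0, 0, 0, 0, 0, 0, 0, 0, 0, 0, 0, 0, 0, 0, 0, 0, 0]
}}

```text
time_s: 24.25
ee_pos: [0.5097, 0.1434, 0.1377]
eef_rot: [0.0, 0.583, 0.813, -0.0]
force: [-0.3, 0.5, -1.8]
finger_gap: 0.0159
```

```bash
python3 plan.py 0.5098 0.1433 0.1375 19 3.5 1.5 0
python3 - <<'E'
from h import *
o=get_obs();c=imaging.camera("wrist");save(c,"w17.png");s=imaging.camera("scene");save(s,"s17.png");t=imaging.camera("top");save(t,"t17.png")
print(o["qd"])
# dish plane from depth on rim in wrist
P=[]
for ang in np.linspace(0,2*np.pi,1): pass
Z=[]
for v in range(0,220,2):
  for u in range(130,510,2):
    if c["z_map"][v,u]>0: Z.append(depth_pt(c,u,v,o))
Z=np.array(Z); 
# underside: stand pose unknown; inspect heights of dish by radius around bead px
B=at_z(c,318,57,0.134,o); print("bead",B)
d=Z-B; r=np.hypot(d[:,0],d[:,1]); k=(r>0.071)&(r<0.077)&(Z[:,2]>0.11); q=Z[k]; A=np.c_[q[:,:2]-B[:2],np.ones(len(q))]
print(k.sum(),np.linalg.lstsq(A,q[:,2],rcond=None)[0])
E
```

```text
t 24.25 pos [0.5097 0.1434 0.1377] yaw 18.71 dyaw 0.29 dist [ 0.01 -0.01 -0.02] rows 1 F [-0.28  0.48 -1.77] gap 0.0159 j [ 0.41  0.54 -0.94  1.92  0.53  0.95 -0.46] tilt [-0. -0.]
0.0, -0.01, 0.0, 0.02, -0.29
[-6.73923590e-04 -4.16913427e-04  4.86605166e-05 -8.32441129e-04
 -1.90068015e-04  3.05525263e-04  8.30407055e-04]
bead [0.47908352 0.2335305  0.134     ]
1955 [ 0.0003291  -0.00019495  0.13829325]
```

View pics/w17.png

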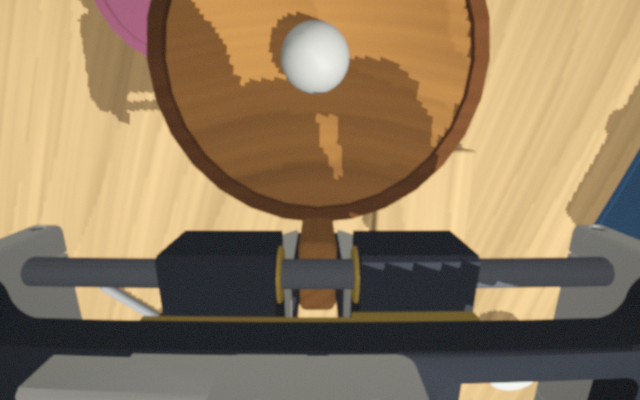

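View pics/s17.png

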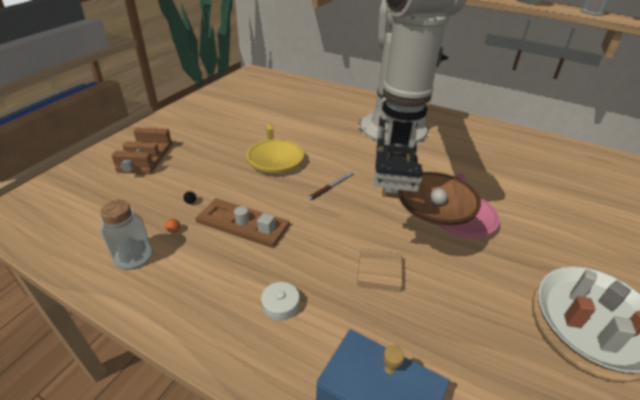

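View pics/t17.png

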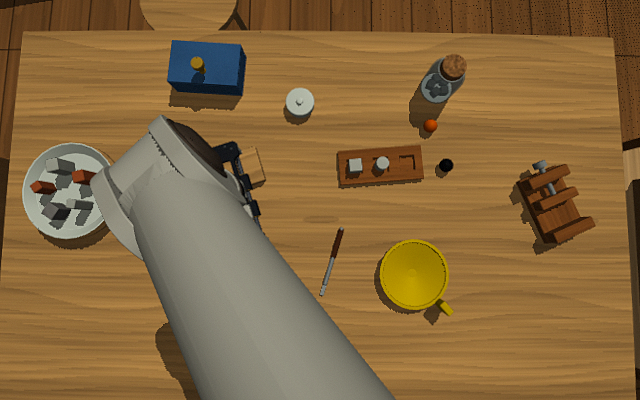

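Run:
```python
from h import *
s=imaging.camera("scene");save(s,"s18.png",(345,240,415,300),9)
```

```text
(no output)
```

View pics/s18.png

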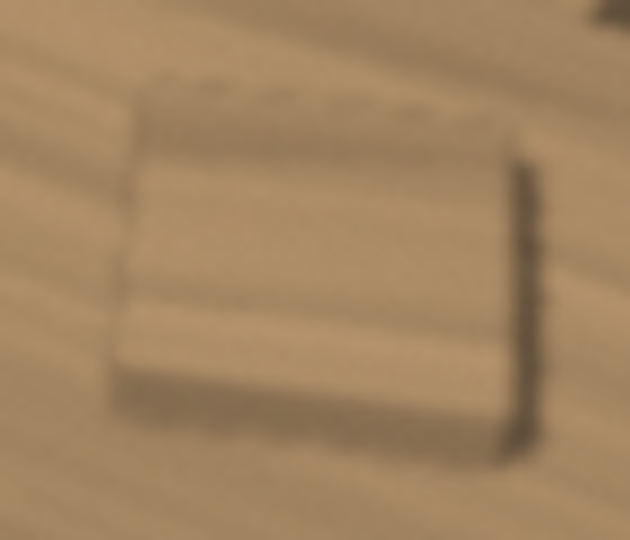

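Top-face corners in the crop: about (138,80), (515,125), (500,415), (115,365).

Run:
```python
from h import *
s=imaging.camera("scene")
P=[at_z(s,345+u/9,240+v/9,0.022) for u,v in [(138,80),(515,125),(500,415),(115,365)]]
for i in range(4):
    d=P[(i+1)%4]-P[i]; print(np.round(P[i],3),round(np.linalg.norm(d),3),np.degrees(np.arctan2(d[1],d[0]))%90)
print(np.mean(P,axis=0))
o=get_obs(); print(o["ee_pos"],o["time_s"])
```

```text
[0.579 0.121 0.022] 0.084 19.265848000315486
[0.551 0.201 0.022] 0.083 15.824026455074826
[0.631 0.223 0.022] 0.079 18.954634839585637
[0.657 0.148 0.022] 0.083 19.3234185552798
[0.60447419 0.17338985 0.022     ]
[0.50973736 0.14339808 0.13772559] 24.5
```

The stand's yaw measures about 18.5° and the dish is at about 108.7°, which is a quarter turn within about 1°. I'm handing in.

```bash
python3 -c "
from bench import close_job
print(close_job())"
```

```text
the job is handed in; nothing more can be done
None
```

I handed the job in at about 24.5 s, with the gripper still holding the dish at 50 N. `close_job()` gives no verdict, so what follows rests on my own checks.

**What I did:** I took the bead from its pocket and released it in the middle of the dish. I then gripped the dish by its handle, lifted it straight up 90 mm and turned it 90° to the left (+90° about vertical).

**Last checks:**
- **Turn:** the dish is about 90° from the stand, judging by the gripper's heading (about 109°) and the stand's edges in the scene image (16–19°). That edge reading is rough, a few degrees either way.
- **Level:** a plane fitted to the dish rim from the wrist depth image slopes less than 0.001 rad. The wrist pictures showed no sag after the lift.
- **Bead:** it sits in the middle, having shifted only about 2 mm during the turn, and the fingers are clear of it.
- **Still:** the joints were practically at rest.
- **Other objects:** the tray stones, paste pot, carving tool and the look-alikes visible in the last pictures appear where they were. The pink dish was mostly hidden behind the arm and the raised dish in those pictures.

**Disagreement:** the first top-camera estimate of the dish's heading was 20.5°, while the wrist camera gave about 19°. I used 19°. Position estimates from different views differed by 2–3 mm, and none of the checks failed.

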